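# Seat the keyed loop-back plug and start the self-test

## Robot

A 6-joint arm with a two-finger parallel gripper is mounted at the origin on the work surface. World frame = base frame: x ahead of the robot, y to its left, z up, the work surface at z = 0. Lengths are in m, angles in rad, forces in N, time in s.
With the tool pointing down it reaches from about 0.375 to 0.9 m from the base axis. Payload 3.1 kg.
Tool frame: the origin (TCP) lies where the fingers leave the gripper's body, on its centre line; the fingertips stand 73 mm ahead of it and the grasp point (between the pads) lies 54 mm ahead of it; z points along the fingers, y is the line along which they close (so a half turn about z gives the same grasp; the last joint's range is limited). The gripper opens to 85 mm and grips with 20 to 120 N. Pads are 22 mm wide; open, the fingers measure 114 mm over their backs; the gripper's body (76 mm by 85 mm) begins 54 mm behind the grasp point. The pads swing forward as they close: fully open they stand 13 mm farther back than shut.
Start: joints at [-0.178, 0.527, 1.433, -0, 1.181, -0.178], TCP at [0.625, 0, 0.304] pointing down, gripper open.
Joint ranges: [-3.08, 3.08], [-0.75, 2.2], [0.22, 2.44], [-1.43, 4.57], [0, 2.65], [-2.85, 2.85]. Speed limits (rad/s): [2.79, 2.79, 3.14, 3.14, 3.14, 3.14].

## Interface

Orientations are given as a 3x3 rotation matrix whose columns are the frame's x, y, z axes.
In Python, from plant import readout, capture, ctrl gives the robot as it stands.
- The arm moves only by the tool apply_moves, never from a script. Its argument "increments" is a list of rows, each a list of 7 numbers: the shift along the tool's x, y, z scaled (see below), then the turn, a rotation vector about the tool's x, y, z scaled (see below), then the closure, from 0 (fully open) to 1 (shut). In form: [[tx, ty, tz, ax, ay, az, fingers], ...]. A call has 1 to 5 rows; each row shifts and turns the commanded pose from where the row before left it, along the tool's axes as they then stand; what a row does not reach is not made up. The controller multiplies each number of a shift by 400 mm and each number of a turn by 180 degrees. A row lasts 1/8 s, in which the tool goes at most 62.5 mm and 10.7 degrees, less where a joint would pass 70% of its speed; a pose out of reach is approached as far as the arm can. A call with a number of a shift or a turn outside -1 to 1 is refused whole. A call with a gripper value outside its range is refused whole. The fingers move at their own pace and stop on an object; "grip_force" is the grip in N (left out, the last holds). Time passes only in rows, so rows that do not move let the fingers close. It gives the time, the measured TCP pose, the force, the opening and the grip force at its end, in the units of the state.
- readout.observe(): the state, without advancing time (a new reading comes with each control period).
- capture(name): name is "scene" or "side" or "wrist"; returns a dict with "img" (480x640x3 uint8, red, green, blue), "K" (3x3 intrinsics, pixels), "eye" and "rotation" of the camera in the world; the wrist camera has in their place "hand_eye" (4x4, takes a point from camera to tool coordinates, whose origin is the TCP and whose axes are the flange's). Camera axes: x right, y up, looking along -z (the intrinsics and any distortion apply to the point x, -y, -z); pixel columns grow to the right and rows downward; lengths in m; the calibration is good to about 2 mm. A picture is of the moment at which its call begins: read the wrist's pose just before it. There is no depth.
- ctrl.close_job(): hands the job in; it is judged then, once.
The state is a dict: "time_s": time; "joint_pos": joint angles; "joint_velocities": joint speeds; "joint_efforts": joint torques, N m; "tool_pos": TCP position; "tool_rot": TCP orientation; "wrist_force": force on the tool from outside, world axes, zero at the start; "ft_torque": the same for the moment, N m; "gripper_width": finger opening in m; "grip_force": force on a finger pad.
Only numpy, scipy, OpenCV 4.12 (cv2) and the standard library are available. Lean on these libraries where they do the work, as an engineer would, in place of code of your own. Each camera call takes 0.05 s, during which the arm holds its last target. There are 200 camera calls.

## Task

Take the orange loop-back plug out of the rack, stand it upright on the tester's round socket and turn it under light pressure, without forcing, until its key finds the keyway and it drops fully home. Then press the green start button right down and let go, leaving the plug seated and the blue and grey plugs where they are in the rack.

Things in the scene. Friction and masses are not known exactly. Their poses are not given: they have to be found in the camera images.
- plug_orange: Orange keyed plug, 67 mm tall, 60 to 130 g, upright in one of the rack's three holes. Origin: centre of its bottom tip; z up its axis; +x towards its key. Steel barrel 25 mm in diameter, 26 mm long, its first 4 mm tapering to 18 mm; above it a black flange 50 mm across from 26 to 31 mm, then the orange grip. In the rack the flange rests on the rack's top, tip 2 mm above the bench.
- plug_key (a point): Centre of the lower end of the orange plug's key: a steel rib on the barrel's +x side, 6 mm wide, reaching 18.5 mm from the axis, from 8 mm to 26 mm above the tip. White marks on the flange and on the top of the grip, at the +x end, show its side.
- plug_grip (a point): Centre of the orange plug's grip block, 49 mm above the tip: from 31 to 67 mm above the tip, 36 mm long in the plug's x, 22 mm thick in its y; pinch it across y.
- plug_blue: Blue plug, same shape and axes as the orange one, in another hole of the rack. Leave alone.
- plug_grey: Grey plug, same shape and axes, in the third hole of the rack. Leave alone.
- rack: Black rack block fixed to the bench, 66 mm in x, 250 mm in y, 28 mm high, origin at the centre of its underside. Three through holes 42 mm in diameter in a row along its y, 85 mm apart, the middle one at its centre.
- tester: Bench tester, white box with grey deck, fixed, 200 mm in x, 260 mm in y, deck 55 mm above the bench; origin at the centre of its underside, z up. On the deck stand the socket (at +60 mm in its y) and the green button (at -35 mm in x, -75 mm in y).
- socket_mouth (a point): Centre of the mouth of the teal socket turret, at its rim, 89 mm above the bench; axes as the tester's (they do NOT show the keyway). Turret 58 mm across, 34 mm high; round bore 28 mm across, open down to the deck, with one keyway cut outwards from it over the full height, 9 mm wide, reaching 20.7 mm from the axis.
- socket_seat (a point): Point on the socket's axis 26 mm below its rim, where the plug's tip ends, flange on the rim. The fixed keyway (red mark on the rim) points anywhere within 0.6 rad of the tester's +x. Key off it: the plug enters 8 mm and its key rests on the rim. Key within about 0.08 rad of it: the plug drops 18 mm further.
- start (a joint): Travel of the green sprung push button, m: 0 out, 0.006 fully down (about 5 N); springs back.
- start_top (a point): Centre of the top face of the green start button, 32 mm across (finger ends may be shut to push it), pressed straight down.
Things that resemble listed ones, but are neither listed nor needed, are in the scene too. What is shaped like the plug_orange but pink, purple or yellow is not meant.

How it is judged:
By the outcome, as a careful person would: the job done as asked, in the order asked, and still so for the second after the job is handed in, with the robot touching nothing.
It also fails if it takes over 61 s, if anything falls off the work surface, if the arm or the gripper's body presses on something with over 40 N, if the wrist force passes 120 N, or if a joint passes its speed limit or range.

## Working session

There is one attempt and no reset: what is moved stays moved. The work goes in short steps, Python scripts to look and compute and a tool call to move; the robot and the scene stay as the last step left them, time stands still between calls to the robot, and variables do not carry over. Pictures are saved under pics/ and viewed, at most 10 in all, crops included, and the job is handed in when it is done.

Besides the shell and the picture viewer there is one more tool, called after ">>>" as name(argument=value, ...) on one line, values as JSON. apply_moves: Moves the arm, as the interface text tells. Its arguments: {"type":"object","properties":{"increments":{"type":"array"},"grip_force":{"type":"number"}},"required":["increments"]}

```bash
mkdir -p pics; ls; python3 - <<'E'
from plant import readout,capture
import cv2,numpy as np
s=readout.observe(); print(s)
ims=[]
for n in ["scene","side","wrist"]:
    c=capture(n); cv2.imwrite(f"pics/{n}0.png",c["img"][:,:,::-1]); ims.append(c["img"])
    print(n,{k:np.round(v,4).tolist() for k,v in c.items() if k!="img"})
    np.savez(f"{n}0.npz",**c)
E
```

```text
pics
{'time_s': 0.0, 'joint_pos': array([-1.78513585e-01,  5.28459217e-01,  1.43393973e+00, -2.39553919e-05,
        1.18139263e+00, -1.78462559e-01]), 'joint_velocities': array([-0.00049835,  0.0004119 ,  0.0026599 , -0.00094883,  0.0005004 ,
       -0.00065278]), 'joint_efforts': array([ 2.50220628e-04, -4.42344439e+01, -1.78024775e+01, -2.06930472e-04,
        8.36740597e-03,  2.24214921e-05]), 'tool_pos': array([6.24422179e-01, 1.20185011e-04, 3.02925814e-01]), 'tool_rot': array([[ 4.23074924e-05,  9.99997649e-01, -2.16791119e-03],
       [ 9.99999931e-01, -4.15083959e-05,  3.68645702e-04],
       [ 3.68554849e-04, -2.16792664e-03, -9.99997582e-01]]), 'wrist_force': array([ 0.2785021 , -0.26235268, -0.57465987]), 'ft_torque': array([-0.01065383,  0.03318026, -0.03171266]), 'grip_force': 0.0, 'gripper_width': 0.08591993321289444}
scene {'K': [[568.0924, 0.0, 317.3348], [0.0, 568.0924, 236.1279], [0.0, 0.0, 1.0]], 'eye': [0.8776, -0.3698, 0.9074], 'rotation': [[0.7716, -0.5483, 0.3225], [0.6361, 0.6598, -0.4], [0.0065, 0.5138, 0.8579]]}
side {'K': [[437.099, 0.0, 324.8871], [0.0, 437.099, 239.1751], [0.0, 0.0, 1.0]], 'eye': [0.1975, -0.4426, 0.4149], 'rotation': [[0.7815, 0.3018, -0.5461], [-0.6237, 0.3561, -0.6958], [-0.0155, 0.8844, 0.4665]]}
wrist {'K': [[381.5614, 0.0, 319.3508], [0.0, 381.5614, 236.4919], [0.0, 0.0, 1.0]], 'hand_eye': [[0.0001, 0.9577, 0.2876, 0.0737], [1.0, 0.0001, -0.0004, -0.0016], [-0.0004, 0.2876, -0.9577, -0.0709], [0.0, 0.0, 0.0, 1.0]]}
```

View pics/scene0.png

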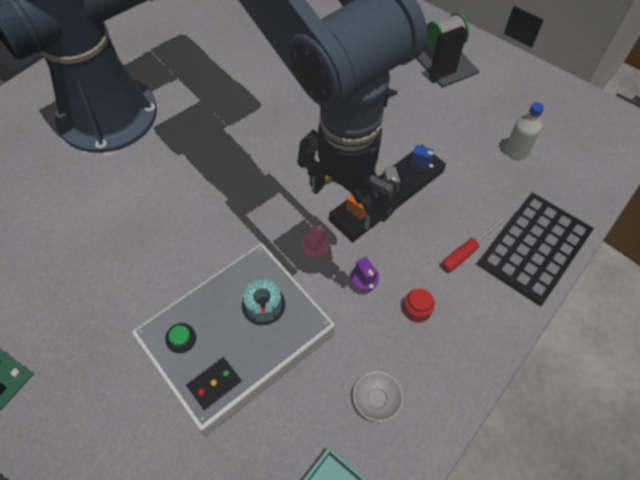

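View pics/wrist0.png

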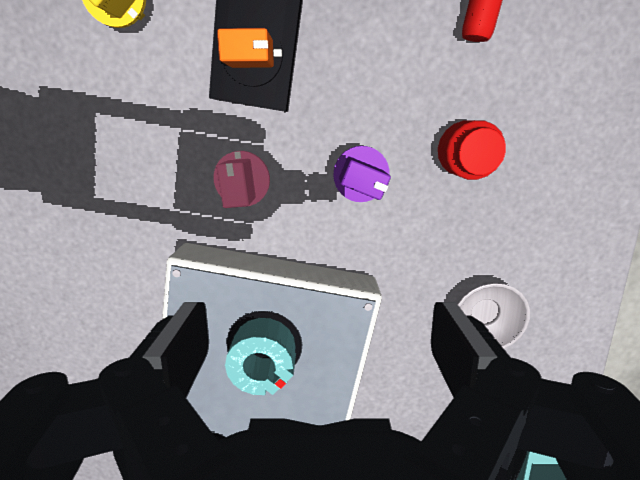

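The scene view shows the tester at lower left with the socket at about (263,300) and the green button at (180,337). The rack with orange, grey and blue is at the centre right. In the wrist view the orange grip is at (245,47), with white marks at its right end (260,44) and (278,52). The socket rim is at (260,365), with its red mark at (280,384).

```bash
cat > h.py <<'E'
import numpy as np,cv2
from plant import readout,capture
def cam(name,save=None):
    s=readout.observe(); c=capture(name)
    if save: cv2.imwrite(save,c["img"][:,:,::-1])
    if name=="wrist":
        R=s["tool_rot"]; H=c["hand_eye"]; c["eye"]=R@H[:3,3]+s["tool_pos"]; c["rotation"]=R@H[:3,:3]
    return c
def plane(c,uv,z):
    uv=np.atleast_2d(np.asarray(uv,float)); K=c["K"]
    d=np.c_[(uv[:,0]-K[0,2])/K[0,0],-(uv[:,1]-K[1,2])/K[1,1],-np.ones(len(uv))]@c["rotation"].T
    return c["eye"]+d*((z-c["eye"][2])/d[:,2])[:,None]
def blobs(img,lo,hi,amin=15):
    m=cv2.inRange(cv2.cvtColor(img,cv2.COLOR_RGB2HSV),np.array(lo),np.array(hi))
    n,l,st,ce=cv2.connectedComponentsWithStats(m)
    return [(st[i].tolist(),ce[i].round(1).tolist()) for i in range(1,n) if st[i][4]>=amin],l
E
python3 - <<'E'
from h import *
w=dict(np.load("wrist0.npz")); s=readout.observe()
R=s["tool_rot"];H=w["hand_eye"];w["eye"]=R@H[:3,3]+s["tool_pos"];w["rotation"]=R@H[:3,:3]
sc=dict(np.load("scene0.npz"))
for n,c in(("w",w),("s",sc)):
    for nm,lo,hi in(("orange",(8,180,120),(16,255,255)),("white",(0,0,225),(180,30,255)),("red",(0,200,150),(4,255,255)),("teal",(82,50,110),(98,255,255)),("green",(55,150,60),(75,255,255))):
        print(n,nm,[b for b in blobs(c["img"],lo,hi,6)[0]][:9])
print("orange top",plane(w,[[240,45],[261,44],[278,52]],.069).round(3).tolist())
print("rim",plane(w,[[260,365],[280,384]],.089).round(3).tolist())
print("scene rim,mark,button",plane(sc,[[263,297],[263,310]],.089).round(3).tolist(),plane(sc,[[179,336]],.07).round(3))
print("deck corners w",plane(w,[[176,273],[368,307]],.055).round(3).tolist())
print("deck corners sc",plane(sc,[[136,333],[262,248],[332,325],[207,425]],.055).round(3).tolist())
E
```

```text
w orange [([217, 28, 56, 38, 1620], [243.1, 44.8])]
w white [([128, 8, 9, 10, 49], [132.3, 12.8]), ([253, 41, 15, 7, 96], [260.2, 44.0]), ([274, 50, 7, 6, 42], [277.0, 52.5]), ([374, 182, 14, 10, 82], [380.8, 186.4]), ([163, 258, 219, 162, 2048], [286.3, 300.8]), ([173, 271, 6, 3, 15], [175.5, 272.1]), ([459, 284, 60, 22, 106], [485.7, 290.0]), ([472, 300, 19, 23, 179], [479.6, 310.4]), ([365, 304, 7, 6, 33], [367.9, 306.6])]
w red [([468, 0, 34, 38, 937], [483.5, 17.3]), ([448, 121, 57, 58, 1832], [479.4, 150.2]), ([275, 380, 10, 8, 44], [279.8, 383.2])]
w teal [([225, 337, 69, 58, 2221], [257.1, 364.5]), ([524, 452, 34, 28, 349], [537.0, 461.9])]
w green []
s orange [([348, 195, 15, 14, 65], [354.5, 201.6])]
s white []
s red []
s teal [([243, 280, 38, 34, 725], [261.5, 295.2]), ([304, 448, 63, 32, 888], [331.7, 469.0])]
s green [([170, 326, 18, 17, 200], [177.9, 333.8])]
orange top [[0.565, 0.127, 0.069], [0.58, 0.128, 0.069], [0.593, 0.123, 0.069]]
rim [[0.571, -0.128, 0.089], [0.588, -0.148, 0.089]]
scene rim,mark,button [[0.575, -0.129, 0.089], [0.59, -0.146, 0.089]] [[ 0.513 -0.256  0.07 ]]
deck corners w [[0.494, -0.056, 0.055], [0.668, -0.09, 0.055]]
deck corners sc [[0.45, -0.294, 0.055], [0.499, -0.052, 0.055], [0.681, -0.085, 0.055], [0.638, -0.323, 0.055]]
```

>>> apply_moves(increments=[[0.106, -0.05, 0.067, 0, 0, 0, 0.45], [0.106, -0.05, 0.067, 0, 0, 0, 0.45], [0.106, -0.05, 0.067, 0, 0, 0, 0.45], [0, 0, 0, 0, 0, 0.058, 0.45], [0, 0, 0, 0, 0, 0.058, 0.45]])

```text
time_s: 0.78
tool_pos: [0.5642, 0.1281, 0.2227]
tool_rot: [[0.36, 0.933, -0.002], [0.933, -0.36, -0.0], [-0.001, -0.002, -1.0]]
wrist_force: [0.0, -0.1, 0.5]
gripper_width: 0.047
grip_force: 0.0
```

>>> apply_moves(increments=[[0, 0, 0, 0, 0, 0.058, 0.45], [0, 0, 0, 0, 0, 0.058, 0.45], [0, 0, 0, 0, 0, 0.058, 0.45], [0, 0, 0, 0, 0, 0.058, 0.45], [0, 0, 0, 0, 0, 0.058, 0.45]])

```text
time_s: 1.4
tool_pos: [0.5648, 0.1272, 0.2232]
tool_rot: [[0.958, 0.285, -0.001], [0.285, -0.958, -0.0], [-0.001, -0.0, -1.0]]
wrist_force: [-0.4, -0.0, 0.9]
gripper_width: 0.0472
grip_force: 0.0
```

>>> apply_moves(increments=[[0, 0, 0, 0, 0, 0.058, 0.45], [0, 0, 0, 0, 0, 0.058, 0.45], [0, 0, 0, 0, 0, 0.04, 0.45], [0, 0, 0, 0, 0, 0, 0.45]])

```text
time_s: 1.9
tool_pos: [0.5648, 0.1272, 0.2233]
tool_rot: [[0.981, -0.192, -0.001], [-0.192, -0.981, -0.0], [-0.001, 0.0, -1.0]]
wrist_force: [-0.1, 0.3, 0.2]
gripper_width: 0.0468
grip_force: 0.0
```

```bash
python3 - <<'E'
from h import *
s=readout.observe();print(s["tool_pos"],s["tool_rot"].round(4).tolist(),s["joint_pos"].round(3),s["gripper_width"])
c=cam("wrist","pics/w1.png")
for nm,lo,hi in(("orange",(5,150,60),(20,255,255)),("white",(0,0,200),(180,50,255))):
    print(nm,[b for b in blobs(c["img"],lo,hi,30)[0]])
E
```

```text
[0.56484141 0.12720844 0.22326743] [[0.9814, -0.1922, -0.0006], [-0.1922, -0.9814, -0.0], [-0.0005, 0.0001, -1.0]] [0.029 0.57  1.625 0.    0.946 1.793] 0.046835736170204555
orange [([295, 199, 46, 70, 1880], [317.5, 236.0])]
white [([0, 0, 640, 447, 162647], [308.1, 174.7]), ([308, 191, 9, 10, 74], [312.0, 195.7]), ([206, 198, 10, 11, 73], [210.5, 202.7]), ([53, 202, 11, 8, 57], [58.2, 205.8]), ([457, 210, 58, 41, 1598], [486.0, 230.2]), ([308, 212, 12, 18, 149], [313.9, 220.3]), ([295, 349, 84, 70, 3737], [340.0, 385.7]), ([245, 358, 32, 60, 805], [257.4, 396.5]), ([106, 414, 17, 23, 119], [114.4, 424.3]), ([517, 414, 17, 23, 118], [524.6, 424.4]), ([132, 424, 54, 56, 1643], [165.8, 457.0]), ([454, 424, 54, 56, 1644], [473.1, 457.0])]
```

View pics/w1.png

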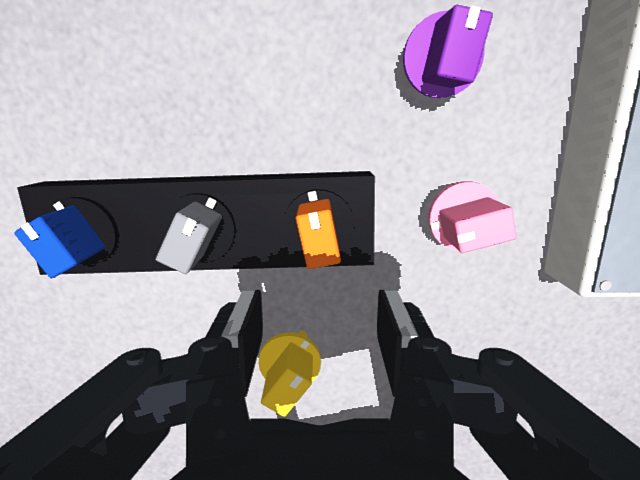

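The orange grip's lit top face spans about (300–340, 212–267). Its white marks are at (314,220) on top and (312,196) on the flange. The pink plug at (476,222) is clear of the rack.

```bash
python3 - <<'E'
from h import *
s=readout.observe()
c=cam("wrist")
hsv=cv2.cvtColor(c["img"],cv2.COLOR_RGB2HSV)[190:275,285:350]
m=((hsv[...,0]<25)&(hsv[...,1]>120)&(hsv[...,2]>225))|((hsv[...,1]<60)&(hsv[...,2]>200))
m[:18]=0
m=m.astype(np.uint8)
n,l,st,ce=cv2.connectedComponentsWithStats(m); i=1+np.argmax(st[1:,4]); print(st[i])
p=np.argwhere(l==i)[:,::-1]+[285,190]
P=plane(c,p,.069)[:,:2]
r=cv2.minAreaRect((P*1000).astype(np.float32)); print(r, cv2.boxPoints(r).round(1).tolist())
print("mean",P.mean(0))
t=plane(c,[[313.9,220.3]],.069)[0];f=plane(c,[[312,195.7]],.033)[0]; print(t,f, "ang",np.arctan2(*(f-t)[1::-1]))
tp=s["tool_pos"];R=s["tool_rot"];print(tp,"toolx yaw",np.arctan2(R[1,0],R[0,0]))
E
```

```text
[  11   20   44   47 1493]
((569.3300170898438, 127.60022735595703), (30.756755828857422, 21.338869094848633), 0.47487688064575195) [[553.9000244140625, 138.10000610351562], [554.0, 116.80000305175781], [584.7999877929688, 117.0999984741211], [584.5999755859375, 138.39999389648438]]
mean [0.57096608 0.12721739]
[0.57952256 0.12784616 0.069     ] [0.58807798 0.12801267 0.033     ] ang 0.01946014163688241
[0.56485182 0.12722321 0.22329857] toolx yaw -0.19257613525741896
```

>>> apply_moves(increments=[[0.005, 0, 0.05, 0, 0, -0.032, 0.45], [0, 0, 0.09, 0, 0, -0.032, 0.45], [0, 0, 0.09, 0, 0, 0, 0.45], [0, 0, 0.053, 0, 0, 0, 0.45], [0, 0, 0, 0, 0, 0, 0.45]])

```text
time_s: 2.62
tool_pos: [0.5658, 0.1268, 0.1086]
tool_rot: [[1.0, 0.007, -0.004], [0.007, -1.0, -0.0], [-0.004, 0.0, -1.0]]
wrist_force: [0.0, 0.5, 0.5]
gripper_width: 0.0469
grip_force: 0.0
```

>>> apply_moves(increments=[[0, 0, 0, 0, 0, 0, 0.9], [0, 0, 0, 0, 0, 0, 0.9], [0, 0, 0, 0, 0, 0, 0.9], [0, 0, 0, 0, 0, 0, 0.9]], grip_force=40)

```text
time_s: 3.12
tool_pos: [0.5676, 0.1269, 0.1115]
tool_rot: [[1.0, 0.006, 0.002], [0.006, -1.0, 0.0], [0.002, -0.0, -1.0]]
wrist_force: [-0.7, 0.1, 4.5]
gripper_width: 0.0213
grip_force: 39.8
```

```bash
python3 - <<'E'
from h import *
s=readout.observe();print(s["tool_pos"],s["tool_rot"].round(4).tolist(),s["joint_pos"].round(3),s["gripper_width"])
cam("wrist","pics/w2.png")
E
```

```text
[0.56761364 0.12690031 0.11149451] [[1.0, 0.0065, 0.0023], [0.0065, -1.0, 0.0001], [0.0023, -0.0, -1.0]] [ 0.028  0.746  1.679 -0.     0.714  1.592] 0.021297844747579165
```

View pics/w2.png

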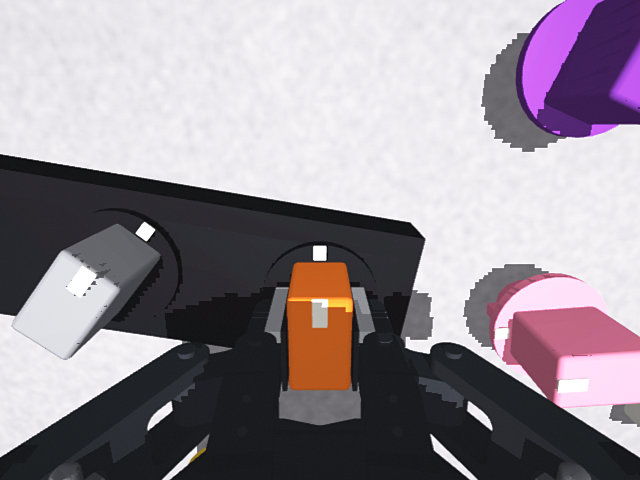

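The plug is pinched between the pads. The grip's top +x edge is at row ≈300, and the white marks are at (319,313) on top and (320,253) on the flange, all centred. Next I lift and travel towards the socket.

```bash
python3 - <<'E'
from h import *
c=cam("wrist"); s=readout.observe()
print(plane(c,[[288,300],[352,300],[287,389],[352,389],[319.5,313]],.069).round(4).tolist(),plane(c,[[320,253]],.033).round(4))
E
```

```text
[[0.5837, 0.1376, 0.069], [0.5838, 0.1167, 0.069], [0.5492, 0.1385, 0.069], [0.5494, 0.1156, 0.069], [0.5791, 0.1272, 0.069]] [[0.5876 0.1271 0.033 ]]
```

>>> apply_moves(increments=[[0, 0, -0.05, 0, 0, 0, 0.9], [0, 0, -0.1, 0, 0, 0, 0.9], [0, 0, -0.1, 0, 0, 0, 0.9], [0, 0, -0.1, 0, 0, 0, 0.9], [0, 0, 0, 0, 0, 0, 0.9]])

```text
time_s: 3.85
tool_pos: [0.5685, 0.127, 0.2536]
tool_rot: [[1.0, 0.006, 0.007], [0.006, -1.0, 0.0], [0.007, -0.0, -1.0]]
wrist_force: [0.3, -0.3, -1.2]
gripper_width: 0.0218
grip_force: 39.2
```

>>> apply_moves(increments=[[-0.02, 0.09, 0, 0, 0, 0, 0.9], [-0.02, 0.12, 0, 0, 0, 0, 0.9], [-0.02, 0.12, 0, 0, 0, 0, 0.9], [0, 0.12, 0, 0, 0, 0, 0.9], [0, 0, 0, 0, 0, 0, 0.9]])

```text
time_s: 4.47
tool_pos: [0.5436, -0.0563, 0.249]
tool_rot: [[1.0, 0.001, -0.002], [0.001, -1.0, -0.0], [-0.002, 0.0, -1.0]]
wrist_force: [0.5, 0.7, -1.4]
gripper_width: 0.0213
grip_force: 39.4
```

```bash
python3 - <<'E'
from h import *
s=readout.observe();print(s["tool_pos"],s["tool_rot"].round(4).tolist(),s["joint_pos"].round(3),s["gripper_width"],s["wrist_force"])
c=cam("wrist","pics/w3.png"); np.savez("w3.npz",**c)
for nm,lo,hi in(("red",(0,150,100),(5,255,255)),("teal",(80,50,60),(100,255,255))):
    print(nm,[b for b in blobs(c["img"],lo,hi,30)[0]])
E
```

```text
[ 0.54363393 -0.05634467  0.24898242] [[1.0, 0.0014, -0.0018], [0.0014, -1.0, -0.0001], [-0.0018, 0.0001, -1.0]] [-3.080e-01  4.970e-01  1.685e+00 -1.000e-03  9.620e-01  1.262e+00] 0.02134911758002448 [ 0.47856571  0.74217164 -1.38470591]
red [([463, 162, 16, 16, 147], [470.3, 169.6])]
teal [([383, 146, 106, 100, 6407], [435.0, 194.3])]
```

View pics/w3.png

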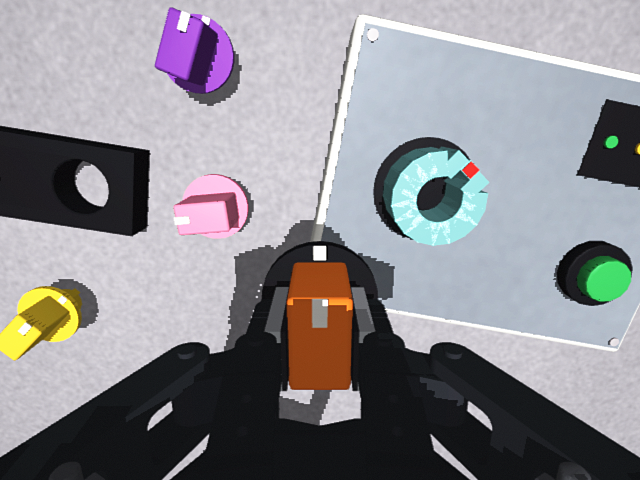

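The plug is held upright. The socket rim is at about (440,198) with its keyway up-right and the red mark at (470,170). The green button is at (605,280).

```bash
python3 - <<'E'
from h import *
from scipy.optimize import least_squares
c=dict(np.load("w3.npz")); img=c["img"]; hsv=cv2.cvtColor(img,cv2.COLOR_RGB2HSV)
teal=cv2.inRange(hsv,np.array((80,50,60)),np.array((100,255,255)))
v=hsv[...,2][teal>0]; print("V pct",np.percentile(v,[5,20,30,50,80]))
top=((teal>0)&(hsv[...,2]>190)).astype(np.uint8)
cv2.imwrite("pics/top.png",top*255)
top=cv2.morphologyEx(top,cv2.MORPH_CLOSE,np.ones((5,5)))
n,l,st,ce=cv2.connectedComponentsWithStats(top); i=1+np.argmax(st[1:,4])
cs,hi=cv2.findContours((l==i).astype(np.uint8),cv2.RETR_EXTERNAL,cv2.CHAIN_APPROX_NONE)
q=max(cs,key=len)[:,0]; P=plane(c,q,.089)[:,:2]
f=lambda p:np.hypot(*(P-p[:2]).T)-p[2]
r=least_squares(f,[.575,-.128,.029],loss="soft_l1",f_scale=.0007); print(r.x,np.abs(r.fun).mean())
r2=least_squares(lambda p:f([*p,.029]),r.x[:2],loss="soft_l1",f_scale=.0007); print(r2.x)
red=plane(c,[[470.3,169.6]],.089)[0,:2]; print(red,[np.arctan2(*(red-k[:2])[::-1]) for k in(r.x,r2.x)],np.hypot(*(red-r.x[:2])))
# bore + tester edges
g,_=blobs(img,(50,100,40),(80,255,255),200); print("green",g)
print("corner screws", plane(c,[[373,35],[613,343]],.055).round(4).tolist())
e=plane(c,[[372,372/372*35],[360,17],[314,240]],.055); 
E
```

```text
V pct [ 73.  94. 111. 236. 240.]
[ 0.56901658 -0.12884704  0.02803429] 0.004971477415481705
[ 0.56933688 -0.12919476]
[ 0.58784224 -0.14642802] [np.float64(-0.7512232914140334), np.float64(-0.749818977813859)] 0.025758421644049713
green [([577, 256, 54, 46, 1931], [603.5, 278.2])]
corner screws [[0.6671, -0.0893, 0.055], [0.4478, -0.2885, 0.055]]
```

>>> apply_moves(increments=[[0.033, 0.092, 0, 0, 0, 0, 0.9], [0.033, 0.092, 0, 0, 0, 0.058, 0.9], [0, 0, 0, 0, 0, 0.058, 0.9], [0, 0, 0, 0, 0, 0.058, 0.9], [0, 0, 0, 0, 0, 0, 0.9]])

```text
time_s: 5.15
tool_pos: [0.5705, -0.1252, 0.2493]
tool_rot: [[0.859, -0.511, -0.002], [-0.511, -0.859, 0.001], [-0.003, 0.0, -1.0]]
wrist_force: [0.6, 0.2, -1.1]
gripper_width: 0.0214
grip_force: 39.6
```

```bash
python3 - <<'E'
from h import *
s=readout.observe();print(s["tool_pos"],s["tool_rot"].round(4).tolist(),s["joint_pos"].round(3),s["wrist_force"])
d=s["tool_rot"].T@(np.array([.5699,-.1295,.199])-s["tool_pos"]);print("scaled",d/.4)
c=cam("wrist","pics/w4.png");c=cam("side","pics/s4.png")
a=cv2.imread("pics/s4.png");cv2.imwrite("pics/s4c.png",cv2.resize(a[80:330,150:450],None,fx=2,fy=2))
E
```

```text
[ 0.5704588  -0.12523548  0.24928693] [[0.8593, -0.5114, -0.0022], [-0.5114, -0.8593, 0.0013], [-0.0025, 0.0, -1.0]] [-0.407  0.541  1.59   0.     1.013  1.7  ] [ 0.55763967  0.23350345 -1.14503829]
scaled [0.00457067 0.00987481 0.12570624]
```

View pics/s4c.png

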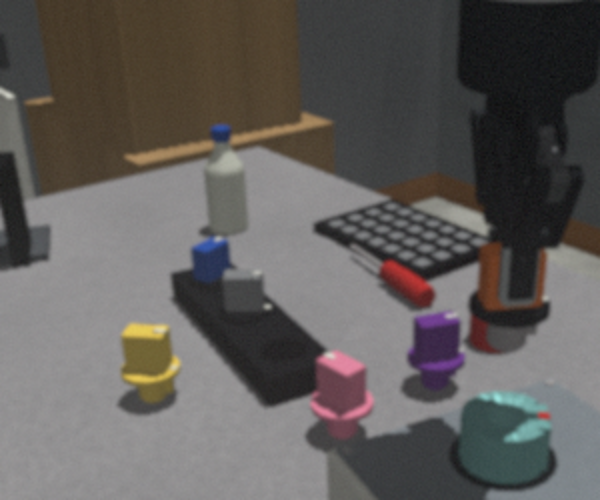

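The plug hangs directly above the socket (plug tip at crop (505,345), rim at (505,405)). I descend in stages.

>>> apply_moves(increments=[[0.0046, 0.0099, 0.05, 0, 0, 0, 0.9], [0, 0, 0.06, 0, 0, 0, 0.9], [0, 0, 0.012, 0, 0, 0, 0.9], [0, 0, 0, 0, 0, 0, 0.9]])

```text
time_s: 5.75
tool_pos: [0.5705, -0.1307, 0.2015]
tool_rot: [[0.858, -0.513, -0.0], [-0.513, -0.858, 0.0], [-0.001, 0.0, -1.0]]
wrist_force: [-1.1, -0.4, -0.1]
gripper_width: 0.0211
grip_force: 39.6
```

```bash
python3 - <<'E'
from h import *
s=readout.observe();print(s["tool_pos"],s["tool_rot"].round(4).tolist(),s["wrist_force"])
d=s["tool_rot"].T@(np.array([.5699,-.1295,.199])-s["tool_pos"]);print("scaled",d/.4)
E
```

```text
[ 0.57051267 -0.13073789  0.20146376] [[0.8582, -0.5133, -0.0004], [-0.5133, -0.8582, 0.0003], [-0.0005, 0.0, -1.0]] [-1.08379076 -0.362275   -0.13864349]
scaled [-0.00289987 -0.00186976  0.00616086]
```

>>> apply_moves(increments=[[-0.002, -0.002, 0.006, 0, 0, 0, 0.9], [0, 0, 0.008, 0, 0, 0, 0.9], [0, 0, 0, 0, 0, 0, 0.9]])

```text
time_s: 6.12
tool_pos: [0.5702, -0.1299, 0.196]
tool_rot: [[0.858, -0.514, 0.0], [-0.514, -0.858, -0.0], [0.0, 0.0, -1.0]]
wrist_force: [1.1, 0.4, -0.8]
gripper_width: 0.021
grip_force: 39.6
```

>>> apply_moves(increments=[[0, 0, 0.006, 0, 0, 0, 0.9], [0, 0, 0.004, 0, 0, 0, 0.9], [0, 0, 0, 0, 0, 0, 0.9]])

```text
time_s: 6.5
tool_pos: [0.5701, -0.13, 0.1917]
tool_rot: [[0.858, -0.514, -0.0], [-0.514, -0.858, 0.0], [-0.0, 0.0, -1.0]]
wrist_force: [0.0, -0.4, -0.6]
gripper_width: 0.0213
grip_force: 39.6
```

No force so far and the tip is about 7 mm in. I feel for the key contact.

>>> apply_moves(increments=[[0, 0, 0.004, 0, 0, 0, 0.9], [0, 0, 0.002, 0, 0, 0, 0.9], [0, 0, 0, 0, 0, 0, 0.9]])

```text
time_s: 6.88
tool_pos: [0.5704, -0.1301, 0.1899]
tool_rot: [[0.858, -0.514, 0.001], [-0.514, -0.858, -0.0], [0.001, -0.0, -1.0]]
wrist_force: [-0.5, -0.4, 2.1]
gripper_width: 0.0214
grip_force: 40.0
```

>>> apply_moves(increments=[[0, 0, 0.003, 0, 0, 0, 0.9], [0, 0, 0, 0, 0, 0, 0.9]])

```text
time_s: 7.12
tool_pos: [0.5705, -0.1301, 0.1893]
tool_rot: [[0.858, -0.514, 0.001], [-0.514, -0.858, -0.001], [0.001, -0.0, -1.0]]
wrist_force: [-1.1, 1.2, 6.0]
gripper_width: 0.0216
grip_force: 40.7
```

The key rests on the rim at about 6 N. I turn slowly towards the keyway.

>>> apply_moves(increments=[[0, 0, 0, 0, 0, 0.012, 0.9], [0, 0, 0, 0, 0, 0.012, 0.9], [0, 0, 0, 0, 0, 0.012, 0.9], [0, 0, 0, 0, 0, 0, 0.9]])

```text
time_s: 7.62
tool_pos: [0.57, -0.1299, 0.1879]
tool_rot: [[0.794, -0.608, -0.001], [-0.608, -0.794, 0.0], [-0.001, 0.0, -1.0]]
wrist_force: [-0.2, 0.2, -0.9]
gripper_width: 0.0214
grip_force: 39.6
```

>>> apply_moves(increments=[[0, 0, 0, 0, 0, 0.01, 0.9], [0, 0, 0, 0, 0, 0.01, 0.9], [0, 0, 0, 0, 0, 0, 0.9]])

```text
time_s: 8.0
tool_pos: [0.5702, -0.13, 0.1883]
tool_rot: [[0.754, -0.657, -0.0], [-0.657, -0.754, -0.0], [-0.0, 0.0, -1.0]]
wrist_force: [0.6, 0.1, -0.6]
gripper_width: 0.0215
grip_force: 39.6
```

The force vanished, so the key is over the keyway. I lower gently.

>>> apply_moves(increments=[[0, 0, 0.006, 0, 0, 0, 0.9], [0, 0, 0.006, 0, 0, 0, 0.9], [0, 0, 0, 0, 0, 0, 0.9]])

```text
time_s: 8.38
tool_pos: [0.57, -0.1299, 0.1832]
tool_rot: [[0.754, -0.657, -0.001], [-0.657, -0.754, 0.0], [-0.001, 0.0, -1.0]]
wrist_force: [0.1, 0.3, -0.8]
gripper_width: 0.0214
grip_force: 39.6
```

Going in freely. The seat should be at TCP z ≈ 0.172.

>>> apply_moves(increments=[[0, 0, 0.008, 0, 0, 0, 0.9], [0, 0, 0.008, 0, 0, 0, 0.9], [0, 0, 0.006, 0, 0, 0, 0.9], [0, 0, 0, 0, 0, 0, 0.9]])

```text
time_s: 8.88
tool_pos: [0.5701, -0.1299, 0.1744]
tool_rot: [[0.754, -0.657, -0.001], [-0.657, -0.754, 0.0], [-0.001, 0.0, -1.0]]
wrist_force: [-0.4, -0.6, -0.8]
gripper_width: 0.0211
grip_force: 39.6
```

>>> apply_moves(increments=[[0, 0, 0.004, 0, 0, 0, 0.9], [0, 0, 0.003, 0, 0, 0, 0.9], [0, 0, 0, 0, 0, 0, 0.9]])

```text
time_s: 9.25
tool_pos: [0.5702, -0.13, 0.1725]
tool_rot: [[0.754, -0.657, 0.0], [-0.657, -0.754, -0.0], [0.0, -0.0, -1.0]]
wrist_force: [-0.8, -0.2, 2.7]
gripper_width: 0.0213
grip_force: 40.1
```

>>> apply_moves(increments=[[0, 0, 0.004, 0, 0, 0, 0.9], [0, 0, 0, 0, 0, 0, 0.9]])

```text
time_s: 9.5
tool_pos: [0.5703, -0.13, 0.1724]
tool_rot: [[0.754, -0.656, 0.001], [-0.656, -0.754, -0.001], [0.001, -0.0, -1.0]]
wrist_force: [-3.3, 1.2, 12.6]
gripper_width: 0.0214
grip_force: 41.5
```

>>> apply_moves(increments=[[0, 0, 0, 0, 0, 0, 0.45], [0, 0, 0, 0, 0, 0, 0.45], [0, 0, 0, 0, 0, 0, 0.45]])

```text
time_s: 9.88
tool_pos: [0.5701, -0.13, 0.1699]
tool_rot: [[0.754, -0.657, -0.001], [-0.657, -0.754, 0.0], [-0.001, 0.0, -1.0]]
wrist_force: [0.1, 1.1, -1.1]
gripper_width: 0.047
grip_force: 0.0
```

>>> apply_moves(increments=[[0, 0, -0.06, 0, 0, 0, 0.45], [0, 0, -0.12, 0, 0, 0, 0.45], [0, 0, -0.05, 0, 0, 0, 0.45], [0, 0, 0, 0, 0, 0, 0.45], [0, 0, 0, 0, 0, 0, 0.45]])

```text
time_s: 10.5
tool_pos: [0.5695, -0.1297, 0.2611]
tool_rot: [[0.754, -0.657, -0.002], [-0.657, -0.754, 0.001], [-0.002, 0.001, -1.0]]
wrist_force: [0.0, 0.0, 0.6]
gripper_width: 0.047
grip_force: 0.0
```

```bash
python3 - <<'E'
from h import *
s=readout.observe();print(s["tool_pos"],s["tool_rot"].round(4).tolist(),s["joint_pos"].round(3),s["wrist_force"])
c=cam("wrist","pics/w5.png")
g,_=blobs(c["img"],(50,100,40),(80,255,255),100); print("green",g)
for b in g: print(plane(c,[b[1]],.07))
np.savez("w5.npz",**c)
E
```

```text
[ 0.56954301 -0.12969092  0.26107124] [[0.7543, -0.6566, -0.0021], [-0.6566, -0.7543, 0.0009], [-0.0022, 0.0007, -1.0]] [-0.415  0.526  1.58   0.     1.039  1.872] [0.04712982 0.0070212  0.56304801]
green [([416, 64, 13, 14, 152], [422.1, 70.4]), ([490, 150, 53, 49, 2033], [515.8, 173.6])]
[[ 0.60372419 -0.2467574   0.07      ]]
[[ 0.50929828 -0.25615206  0.07      ]]
```

View pics/w5.png

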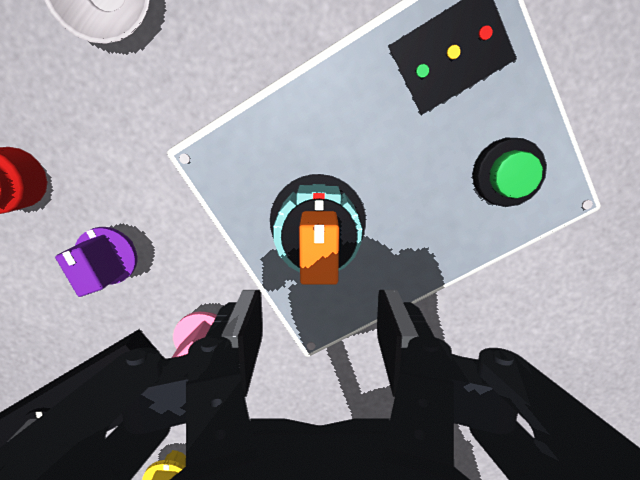

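The plug is seated: its flange covers the rim at (319,225) and the key mark lines up with the red mark at (319,197). The button is at (517,174). Now I shut the fingers and go over the button.

>>> apply_moves(increments=[[0.031, 0.112, 0, 0, 0, 0, 1], [0.031, 0.112, 0, 0, 0, 0, 1], [0.032, 0.113, 0, 0, 0, 0, 1], [0, 0, 0, 0, 0, 0, 1], [0, 0, 0, 0, 0, 0, 1]])

```text
time_s: 11.18
tool_pos: [0.5096, -0.2558, 0.2611]
tool_rot: [[0.754, -0.657, -0.002], [-0.657, -0.754, 0.002], [-0.003, -0.0, -1.0]]
wrist_force: [-0.3, -0.2, -0.6]
gripper_width: 0.0
grip_force: 0.0
```

>>> apply_moves(increments=[[0, 0, 0.1, 0, 0, 0, 1], [0, 0, 0.1, 0, 0, 0, 1], [0, 0, 0.02, 0, 0, 0, 1], [0, 0, 0, 0, 0, 0, 1]])

```text
time_s: 11.68
tool_pos: [0.5105, -0.2555, 0.1741]
tool_rot: [[0.755, -0.656, -0.001], [-0.656, -0.755, 0.001], [-0.001, -0.0, -1.0]]
wrist_force: [0.2, 0.0, -0.3]
gripper_width: -0.0001
grip_force: 0.0
```

>>> apply_moves(increments=[[0, 0, 0.015, 0, 0, 0, 1], [0, 0, 0.015, 0, 0, 0, 1], [0, 0, 0.01, 0, 0, 0, 1], [0, 0, 0, 0, 0, 0, 1]])

```text
time_s: 12.18
tool_pos: [0.5099, -0.2563, 0.1582]
tool_rot: [[0.754, -0.657, -0.0], [-0.657, -0.754, 0.0], [-0.0, 0.0, -1.0]]
wrist_force: [0.3, 0.4, -0.4]
gripper_width: 0.0001
grip_force: 0.0
```

>>> apply_moves(increments=[[0, 0, 0.01, 0, 0, 0, 1], [0, 0, 0, 0, 0, 0, 1]])

```text
time_s: 12.42
tool_pos: [0.5099, -0.2563, 0.154]
tool_rot: [[0.754, -0.657, -0.0], [-0.657, -0.754, 0.0], [-0.001, 0.0, -1.0]]
wrist_force: [0.5, -0.4, -0.5]
gripper_width: -0.0002
grip_force: 0.0
```

>>> apply_moves(increments=[[0, 0, 0.008, 0, 0, 0, 1], [0, 0, 0, 0, 0, 0, 1]])

```text
time_s: 12.68
tool_pos: [0.5099, -0.2563, 0.1508]
tool_rot: [[0.754, -0.657, -0.0], [-0.657, -0.754, 0.0], [-0.001, 0.0, -1.0]]
wrist_force: [0.1, -0.4, 0.4]
gripper_width: 0.0002
grip_force: 0.0
```

>>> apply_moves(increments=[[0, 0, 0.008, 0, 0, 0, 1], [0, 0, 0, 0, 0, 0, 1]])

```text
time_s: 12.92
tool_pos: [0.5102, -0.2565, 0.148]
tool_rot: [[0.754, -0.657, 0.0], [-0.657, -0.754, -0.0], [0.0, -0.0, -1.0]]
wrist_force: [-1.0, 1.3, 2.6]
gripper_width: -0.0002
grip_force: 1.1
```

>>> apply_moves(increments=[[0, 0, 0.006, 0, 0, 0, 1], [0, 0, 0, 0, 0, 0, 1]])

```text
time_s: 13.18
tool_pos: [0.5102, -0.2564, 0.1457]
tool_rot: [[0.754, -0.657, 0.0], [-0.657, -0.754, -0.0], [0.0, -0.0, -1.0]]
wrist_force: [0.1, 0.2, 3.8]
gripper_width: 0.0006
grip_force: 1.8
```

Contact came at TCP z ≈ 0.150. I press on until a hard stop.

>>> apply_moves(increments=[[0, 0, 0.006, 0, 0, 0, 1], [0, 0, 0, 0, 0, 0, 1]])

```text
time_s: 13.42
tool_pos: [0.5102, -0.2565, 0.1437]
tool_rot: [[0.754, -0.657, 0.001], [-0.657, -0.754, -0.0], [0.001, -0.0, -1.0]]
wrist_force: [-0.5, 0.2, 6.5]
gripper_width: 0.0002
grip_force: 3.5
```

>>> apply_moves(increments=[[0, 0, 0.004, 0, 0, 0, 1], [0, 0, 0, 0, 0, 0, 1]])

```text
time_s: 13.68
tool_pos: [0.5102, -0.2564, 0.1435]
tool_rot: [[0.754, -0.656, 0.001], [-0.656, -0.754, -0.001], [0.001, 0.0, -1.0]]
wrist_force: [-2.2, 1.9, 16.2]
gripper_width: 0.0002
grip_force: 8.1
```

Hard stop reached (16 N, no further travel). I release and retreat straight up.

>>> apply_moves(increments=[[0, 0, -0.02, 0, 0, 0, 1], [0, 0, -0.06, 0, 0, 0, 1], [0, 0, -0.12, 0, 0, 0, 1], [0, 0, -0.1, 0, 0, 0, 1], [0, 0, 0, 0, 0, 0, 1]])

```text
time_s: 14.3
tool_pos: [0.5114, -0.2573, 0.2644]
tool_rot: [[0.754, -0.656, 0.005], [-0.656, -0.754, -0.004], [0.007, -0.0, -1.0]]
wrist_force: [-0.3, -0.0, -0.1]
gripper_width: -0.0
grip_force: 0.0
```

```bash
python3 - <<'E'
from h import *
s=readout.observe();print(s["time_s"],s["tool_pos"],s["wrist_force"])
cam("scene","pics/f.png")
a=cv2.imread("pics/f.png");cv2.imwrite("pics/fc.png",cv2.resize(a[130:430,120:460],None,fx=2,fy=2))
E
```

```text
14.3 [ 0.5113719  -0.2572629   0.26439657] [-0.32325777 -0.006769   -0.1427774 ]
```

View pics/fc.png

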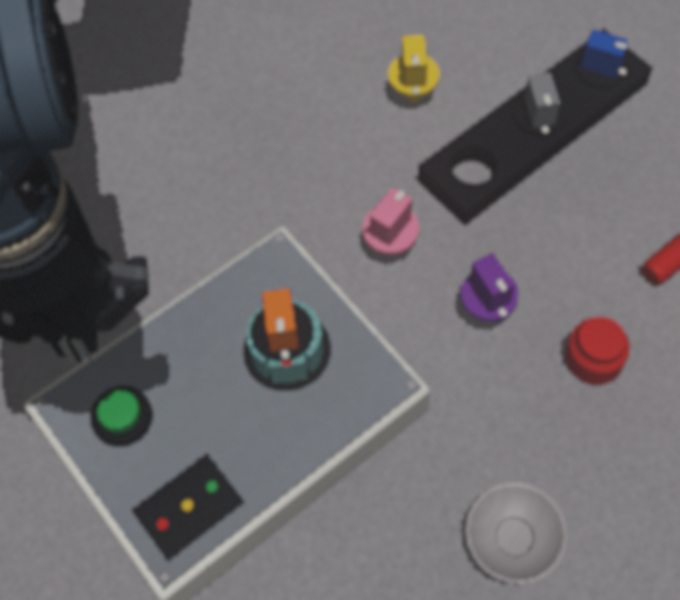

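The orange plug is seated with its flange on the rim (285,335). The button is back out (118,410), and blue and grey are still in the rack. I hand the job in.

```bash
python3 -c "
from plant import ctrl
print(ctrl.close_job())"
```

```text
the job is handed in; nothing more can be done
None
```

The orange plug is fully seated in the socket, the green button was pressed to its stop (16 N) and let go, and the blue and grey plugs are still in the rack; I handed the job in at about 14 s.

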